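# Pack a glazing bar tight in the assembly jig

### The arm

A 6-joint arm with a two-finger parallel gripper is mounted at the origin on the work surface. World frame = base frame: x ahead of the robot, y to its left, z up, the work surface at z = 0. Lengths are in m, angles in rad, forces in N, time in s.
With the tool pointing down it reaches from about 0.375 to 0.9 m from the base axis. Payload 3.1 kg.
Tool frame: the origin (TCP) lies between the finger pads; the fingertips stand 17 mm ahead of it and the grasp point (between the pads) lies 2 mm behind it; z points along the fingers, y is the line along which they close (so a half turn about z gives the same grasp; the last joint's range is limited). The gripper opens to 85 mm and grips with 20 to 120 N. Pads are 22 mm wide; open, the fingers measure 114 mm over their backs; the gripper's body (76 mm by 85 mm) begins 54 mm behind the grasp point. The pads swing forward as they close: fully open they stand 13 mm farther back than shut.
Start: joints at [1.131, 0.527, 1.433, -0, 1.181, -0.178], TCP at [0.161, 0.604, 0.248] pointing down, gripper open.
Joint ranges: [-3.08, 3.08], [-0.75, 2.2], [0.22, 2.44], [-1.43, 4.57], [0, 2.65], [-2.85, 2.85]. Speed limits (rad/s): [2.79, 2.79, 3.14, 3.14, 3.14, 3.14].

### API

Orientations are given as a unit quaternion [x, y, z, w].
In Python, from station import sense, vision, order gives the robot as it stands.
- The arm moves only by the shell command python3 -m crank 'ROWS' [OPENING] [FORCE]. ROWS is JSON, a list of rows, each an object with "dp": the shift along the world's x, y, z in units of 30 mm (1.0 is 30 mm), a list of three; "angular": the turn, a rotation vector about the world's x, y, z in degrees, a list of three. In form: [{"dp": [dx, dy, dz], "angular": [ax, ay, az]}, ...]. A call has 1 to 20 rows; each row shifts and turns the commanded pose from where the row before left it; what a row does not reach is not made up. A row lasts 1/10 s, in which the tool goes at most 50 mm and 8.59 degrees, less where a joint would pass 70% of its speed; a pose out of reach is approached as far as the arm can. A call is refused whole if a number of a shift passes 1 or a number of a turn 8.59, either way. A call with a gripper value outside its range is refused whole. OPENING is the closure, from 0 (fully open) to 1 (shut), set as the call begins (- or left out, the last holds). The fingers move at their own pace and stop on an object; FORCE is the grip in N (left out, the last holds). Time passes only in rows, so rows that do not move let the fingers close. It gives the time, the measured TCP pose, the force, the opening and the grip force at its end, in the units of the state.
- sense(): the state, without advancing time (a new reading comes with each control period).
- vision.snapshot(name): name is "scene" or "top"; returns a dict with "image" (480x640x3 uint8, blue, green, red), "range_z" (480x640 float32, m along the optical axis (not along the pixel's ray), 0 where there is no reading), "mtx" (3x3 intrinsics, pixels), "pose" (4x4, takes a point from camera to world coordinates). Camera axes: x right, y down, z forward; pixel columns grow to the right and rows downward; lengths in m; the calibration is good to about 2 mm. A picture is of the moment at which its call begins.
- order.sign_off(): hands the job in; it is judged then, once.
The state is a dict: "t": time; "q": joint angles; "qd": joint speeds; "tau": joint torques, N m; "tcp_pos": TCP position; "tool_rot": TCP orientation; "force": force on the tool from outside, world axes, zero at the start; "ft_torque": the same for the moment, N m; "finger_gap": opening from 0.0 (shut) to 1.0 (fully open); "gripper_force": force on a finger pad.
Only numpy, scipy, OpenCV 4.12 (cv2) and the standard library are available. Lean on these libraries where they do the work, as an engineer would, in place of code of your own. Each camera call takes 0.05 s, during which the arm holds its last target. There are 200 camera calls.

### The job

The aluminium glazing bar lying in the wooden jig must not shift endways: choose the two packers from the rack that together fill the gap between the bar's end and the jig's end stop snugly, and lower them into it side by side, without dropping or forcing them, so that both stand upright on the bench, fully home, square to the gap and centred on the width of the bar. The bar in the jig is one of two lengths, so the gap is not always the same. Leave the other two packers standing in the rack and do not disturb the tin or the corks.

Things in the scene. Friction and masses are not known exactly. Their poses are not given: they have to be found in the camera images.
- jig: Wooden assembly jig, fixed. Origin on the bench, at the middle of the foot of the end stop's face; own -y points across the gap and on along the bar, own x across the bar. Stop block: y 0 to 45 mm, 44 mm wide, 60 mm high. Head block behind the bar: y -251 to -281 mm. Low guides (22 mm high) flank the bar from y -120 to -260 mm.
- stop_face (a point): Same point as the jig's origin: foot of the stop's face, where the gap begins. The gap stands on the bench and is open above and at both sides; its faces are bevelled 5 mm over their top 6 mm. Faces are 44 mm wide, so a centred packer overhangs 10 mm at each side, where fingers can pass; none fit along a packer's broad faces.
- long_bar_end (a point): Foot, at bench level, of the middle of the free end of the long aluminium glazing bar (209 mm long, 44 wide, 60 high, fixed); own +y points out of this end. This or the short bar lies in the jig in line with the stop; the other lies parallel, 140 mm off to the jig's own +x. With this bar in the jig the gap is 41 mm wide.
- short_bar_end (a point): The same point of the short glazing bar, 193 mm long, otherwise alike. With this bar in the jig the gap is 57 mm wide. The bench between the jig's stop and the near end of the rack, ahead of the robot (x 0.42 to 0.55 m, y -0.03 to 0.07 m), is always clear for putting things down.
- rack: Dark wooden rack fixed to the bench, a channel along own y, 290 mm long. Origin at the centre of its underside. Floor 10 mm thick; side rails, 70 mm apart inside, rise to 70 mm above the bench, level with the packers' tops, so the packers' ends are covered and they can be taken only by their broad faces. Packers stand in line about 72 mm apart.
- packer12_center (a point): Centre of the thinnest of four loose plain beech packers, a rectangular board 12 mm thick (own y), 64 mm long (own x), 60 mm high (own z), about 34 g. It starts standing in the rack on its floor, its length across the rack; the four packers stand in any order.
- packer18_center (a point): Centre of the second thinnest of four loose plain beech packers, a rectangular board 18 mm thick (own y), 64 mm long (own x), 60 mm high (own z), about 50 g. It starts standing in the rack on its floor, its length across the rack; the four packers stand in any order.
- packer26_center (a point): Centre of the second thickest of four loose plain beech packers, a rectangular board 26 mm thick (own y), 64 mm long (own x), 60 mm high (own z), about 73 g. It starts standing in the rack on its floor, its length across the rack; the four packers stand in any order.
- packer36_center (a point): Centre of the thickest of four loose plain beech packers, a rectangular board 36 mm thick (own y), 64 mm long (own x), 60 mm high (own z), about 101 g. It starts standing in the rack on its floor, its length across the rack; the four packers stand in any order.
- tin: Bystander: open steel tin, 72 mm across, 75 mm high, with a brush standing in it to 160 mm. Origin at the centre of its underside.
- corks: Bystander: stack of cork pads, 60 by 60 by 24 mm. Origin at the centre of its underside.
Mind the look-alikes: they are no part of the job. What is shaped like the part that bears packer36_center but green or purple is not meant. What is shaped like the part that bears packer26_center but pink is not meant.

How it is judged:
By the outcome, as a careful person would: the job done as asked, in the order asked, and still so for the second after the job is handed in, with the robot touching nothing.
It also fails if it takes over 72 s, if anything falls off the work surface, if the arm or the gripper's body presses on something with over 40 N, if the wrist force passes 120 N, or if a joint passes its speed limit or range.

## Working session

There is one attempt and no reset: what is moved stays moved. The work goes in short steps, Python scripts to look and compute and a shell command to move; the robot and the scene stay as the last step left them, time stands still between calls to the robot, and variables do not carry over. Pictures are saved under pics/ and viewed, at most 10 in all, crops included, and the job is handed in when it is done.

```bash
mkdir -p pics; python3 - <<'E'
from station import sense, vision
import cv2, numpy as np
for n in ("scene","top"):
    s=vision.snapshot(n); cv2.imwrite(f"pics/{n}0.png",s["image"]); np.savez(f"{n}0.npz",**s)
    print(n,s["mtx"].round(1).tolist(),s["pose"].round(3).tolist(),(s["range_z"]>0).mean())
print(sense())
E
```

```text
scene [[485.0, 0.0, 319.9], [0.0, 485.0, 241.4], [0.0, 0.0, 1.0]] [[0.124, 0.845, -0.521, 1.006], [0.992, -0.101, 0.074, 0.036], [0.01, -0.526, -0.851, 0.826], [0.0, 0.0, 0.0, 1.0]] 0.9961295572916666
top [[459.0, 0.0, 319.6], [0.0, 459.0, 247.5], [0.0, 0.0, 1.0]] [[0.026, -0.999, 0.029, 0.507], [-1.0, -0.026, 0.018, 0.08], [-0.017, -0.029, -0.999, 0.963], [0.0, 0.0, 0.0, 1.0]] 0.9959375
{'t': 0.1, 'q': array([ 1.13150585e+00,  5.28354602e-01,  1.43376835e+00, -3.02565242e-07,
        1.18142329e+00, -1.78508903e-01]), 'qd': array([ 3.13529018e-04, -1.82831553e-03, -2.95545074e-03,  8.49335680e-04,
        8.61631298e-05,  9.20583110e-04]), 'tau': array([-7.38256804e-04, -4.43306100e+01, -1.78585947e+01, -2.88282627e-04,
        3.86408268e-03, -6.44167812e-06]), 'tcp_pos': array([0.16085952, 0.60331056, 0.24744473]), 'tool_rot': array([ 1.30021502e-01,  9.91510693e-01, -9.30601944e-04, -2.96821924e-04]), 'force': array([ 0.13841191, -0.09231934, -0.11645374]), 'ft_torque': array([-0.00467393, -0.01710941,  0.02984875]), 'gripper_force': 0.0, 'finger_gap': 1.0016930087126035}
```

View pics/top0.png

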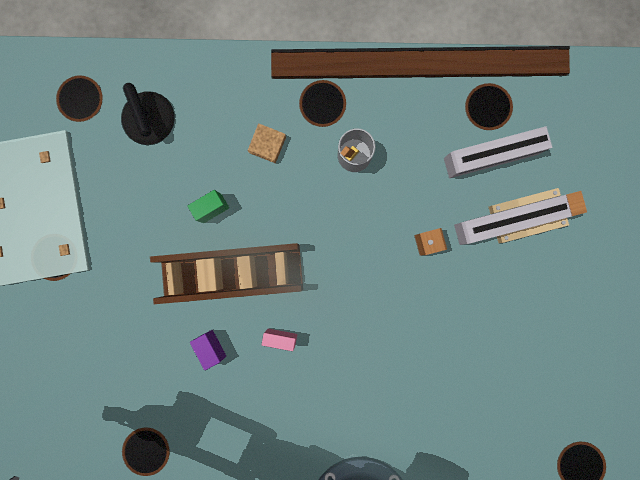

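View pics/scene0.png

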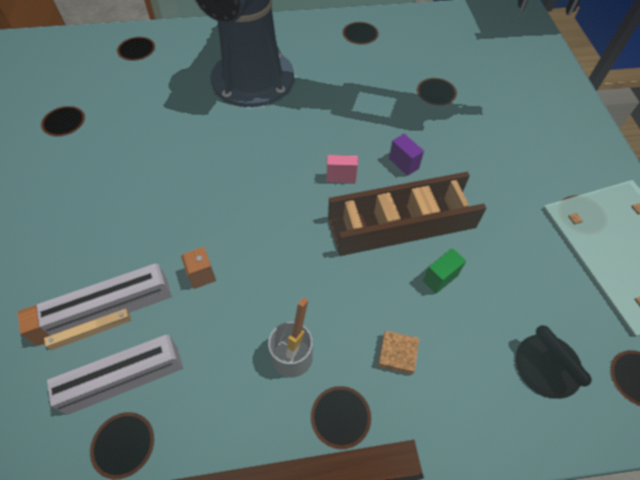

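The top view shows the rack at about (150–302, 245–303) with four beech packers. The stop is at (431, 241), the jig bar at (458–570, 195–243) and the spare bar at (447–550, 130–175). Next I'll measure these from the depth data.

```bash
cat > h.py <<'E'
import cv2, numpy as np
def cloud(s):
    z=s["range_z"]; v,u=np.mgrid[:480,:640]; K=s["mtx"]
    p=np.stack([(u-K[0,2])/K[0,0]*z,(v-K[1,2])/K[1,1]*z,z],-1)
    return p@s["pose"][:3,:3].T+s["pose"][:3,3]
def blobs(s,mask,P,amin=40):
    n,l,st,c=cv2.connectedComponentsWithStats(mask.astype(np.uint8),connectivity=4)
    for i in range(1,n):
        if st[i,4]<amin: continue
        q=P[l==i]; r=cv2.minAreaRect((q[:,:2]*1000).astype(np.float32))
        yield c[i].round(0),st[i,4],np.median(q[:,2]),r
E
python3 - <<'E'
from h import *
for n in ("top","scene"):
    s=dict(np.load(n+"0.npz")); P=cloud(s)
    print(n,"bench z",np.median(P[300:330,330:400,2]) if n=="top" else np.median(P[200:240,60:160,2]))
    hsv=cv2.cvtColor(s["image"],cv2.COLOR_BGR2HSV); H,S,V=[hsv[...,i].astype(int) for i in range(3)]
    top=(P[...,2]>.052)&(P[...,2]<.082)&(s["range_z"]>0)
    w=(H<25)
    for nm,m in (("beech",top&w&(V>150)&(S<150)),("high",top)):
        for c,a,z,r in blobs(s,m,P):
            if r[0][0]>800: continue
            print(nm,c,a,round(float(z),4),[np.round(x,1) for x in r])
E
```

```text
top bench z 0.00010902965164943934
beech [576. 203.] 242 0.0601 [array([ 634.3, -401.5]), array([39.6, 28.5]), np.float64(17.1)]
beech [432. 241.] 381 0.06 [array([ 551.7, -124.6]), array([43.4, 39.8]), np.float64(15.9)]
beech [280. 268.] 275 0.0701 [array([491.1, 172.4]), array([62.3, 16.7]), np.float64(5.7)]
beech [244. 272.] 402 0.0702 [array([481.8, 242.1]), array([62.4, 24.9]), np.float64(7.4)]
beech [206. 275.] 573 0.0704 [array([474.2, 317.2]), array([62.8, 35.7]), np.float64(6.3)]
beech [170. 279.] 171 0.0702 [array([465. , 387.6]), array([61.8, 11.9]), np.float64(9.1)]
high [501. 150.] 2263 0.0603 [array([ 735.9, -255.7]), array([ 44.9, 193.8]), np.float64(16.4)]
high [356. 146.] 363 0.0725 [array([731.6,  30.1]), array([71.4, 70.2]), np.float64(1.1)]
high [353. 153.] 63 0.0726 [array([721.5,  38.3]), array([13.7, 30.7]), np.float64(50.6)]
high [205. 205.] 606 0.0601 [array([612.1, 326. ]), array([36.6, 64.6]), np.float64(31.9)]
high [524. 217.] 2779 0.0601 [array([ 603.8, -302.8]), array([ 44.1, 243.2]), np.float64(16.4)]
high [433. 241.] 517 0.0599 [array([ 552. , -126.5])
[... 1396 characters left out ...]
.9, 317. ]), array([66.8, 39. ]), np.float64(28.8)]
high [342. 161.] 364 0.06 [array([345.8, 172.8]), array([63. , 28.3]), np.float64(80.4)]
high [405. 206.] 4465 0.0694 [array([475.5, 279.2]), array([ 98.4, 291.5]), np.float64(6.7)]
high [195. 261.] 579 0.0604 [array([ 550.6, -127. ]), array([45.8, 44.7]), np.float64(16.8)]
high [446. 264.] 663 0.0601 [array([610.9, 325.1]), array([36.9, 65.6]), np.float64(32.1)]
high [ 89. 299.] 3643 0.0606 [array([ 601.8, -303.9]), array([ 47.6, 241.2]), np.float64(16.6)]
high [290. 344.] 753 0.0701 [array([731. ,  28.8]), array([69.7, 71.2]), np.float64(83.4)]
high [109. 370.] 3616 0.0605 [array([ 734. , -256.9]), array([ 46.9, 193.8]), np.float64(16.4)]
```

The spare bar measures 194 mm, so it is the short one. The long bar is in the jig, the gap is 41 mm, and I need packers 12 and 26. I'll place the 12 first, because the finger pads are wider than it is. Moving above packer 12.

```bash
python3 -m crank '[{"dp":[0.67,-0.48,-0.2],"angular":[0,0,1.4]},{"dp":[0.67,-0.48,-0.2],"angular":[0,0,1.4]},{"dp":[0.67,-0.48,-0.2],"angular":[0,0,1.4]},{"dp":[0.67,-0.48,-0.2],"angular":[0,0,1.4]},{"dp":[0.67,-0.48,-0.2],"angular":[0,0,1.4]},{"dp":[0.67,-0.48,-0.2],"angular":[0,0,1.4]},{"dp":[0.67,-0.48,-0.2],"angular":[0,0,1.4]},{"dp":[0.67,-0.48,-0.2],"angular":[0,0,1.4]},{"dp":[0.67,-0.48,-0.2],"angular":[0,0,1.4]},{"dp":[0.67,-0.48,-0.2],"angular":[0,0,1.4]},{"dp":[0.67,-0.48,-0.2],"angular":[0,0,1.4]},{"dp":[0.67,-0.48,-0.2],"angular":[0,0,1.4]},{"dp":[0.67,-0.48,-0.2],"angular":[0,0,1.4]},{"dp":[0.67,-0.48,0],"angular":[0,0,1.4]},{"dp":[0.67,-0.48,0],"angular":[0,0,1.4]},{"dp":[0,0,0],"angular":[0,0,0]},{"dp":[0,0,0],"angular":[0,0,0]}]' 0.45 20
cat >> h.py <<'E'
def st():
    from station import sense
    from scipy.spatial.transform import Rotation as R
    s=sense(); M=R.from_quat(s["tool_rot"]).as_matrix()
    print("t",round(s["t"],2),"tcp mm",(s["tcp_pos"]*1000).round(1),"yaw",round(np.degrees(np.arctan2(M[1,1],M[0,1])),2),"tilt",np.degrees(M[:2,2]).round(2),"F",s["force"].round(1),"gap",round(s["finger_gap"],3),"gf",round(s["gripper_force"],1),"q6",round(s["q"][5],2))
def to(x,y,z,yaw):
    from station import sense
    from scipy.spatial.transform import Rotation as R
    s=sense(); M=R.from_quat(s["tool_rot"]).as_matrix(); st()
    a=np.degrees(np.arctan2(M[1,1],M[0,1]))
    print("units",((np.array([x,y,z])-s["tcp_pos"]*1000)/30).round(3),"turn",round((yaw-a+180)%360-180,2))
E
python3 -c "
from h import *
to(463.3,387.4,50,97)"
```

```text
t: 1.8
tcp_pos: [0.4625, 0.3874, 0.1698]
tool_rot: [-0.052, 0.999, -0.0, -0.001]
force: [-0.6, 0.3, 0.0]
finger_gap: 0.551
gripper_force: 0.0
t 1.8 tcp mm [462.5 387.4 169.8] yaw 95.96 tilt [-0.08 -0.02] F [-0.6  0.3  0. ] gap 0.551 gf 0.0 q6 -1.16
units [ 2.700e-02 -1.000e-03 -3.994e+00] turn 1.04
```

```bash
python3 -m crank '[{"dp":[0.03,0,-0.8],"angular":[0,0,1]},{"dp":[0,0,-0.8],"angular":[0,0,0]},{"dp":[0,0,-0.6],"angular":[0,0,0]},{"dp":[0,0,-0.6],"angular":[0,0,0]},{"dp":[0,0,-0.6],"angular":[0,0,0]},{"dp":[0,0,-0.6],"angular":[0,0,0]},{"dp":[0,0,0],"angular":[0,0,0]},{"dp":[0,0,0],"angular":[0,0,0]}]'
python3 -m crank '[{"dp":[0,0,0],"angular":[0,0,0]},{"dp":[0,0,0],"angular":[0,0,0]},{"dp":[0,0,0],"angular":[0,0,0]},{"dp":[0,0,0],"angular":[0,0,0]},{"dp":[0,0,0],"angular":[0,0,0]},{"dp":[0,0,0],"angular":[0,0,0]}]' 1 25
python3 -c "
from h import *
to(485,20,170,97)"
```

```text
t: 2.6
tcp_pos: [0.4625, 0.3884, 0.0502]
tool_rot: [-0.062, 0.998, -0.0, -0.001]
force: [0.4, -0.6, -0.0]
finger_gap: 0.555
gripper_force: 0.0
t: 3.2
tcp_pos: [0.4641, 0.3883, 0.0514]
tool_rot: [-0.061, 0.998, 0.001, 0.001]
force: [-0.8, 1.0, 6.6]
finger_gap: 0.136
gripper_force: 27.7
t 3.2 tcp mm [464.1 388.3  51.4] yaw 97.05 tilt [0.09 0.07] F [-0.8  1.   6.6] gap 0.136 gf 27.7 q6 -1.18
units [  0.697 -12.276   3.952] turn -0.05
```

```bash
python3 -m crank '[{"dp":[0,0,0.3],"angular":[0,0,0]},{"dp":[0,0,0.5],"angular":[0,0,0]},{"dp":[0,0,0.7],"angular":[0,0,0]},{"dp":[0,0,0.8],"angular":[0,0,0]},{"dp":[0,0,0.8],"angular":[0,0,0]},{"dp":[0,0,0.8],"angular":[0,0,0]},{"dp":[0,0,0],"angular":[0,0,0]}]'
python3 -m crank '[{"dp":[0.05,-0.4,0],"angular":[0,0,0]},{"dp":[0.05,-0.7,0],"angular":[0,0,0.7]},{"dp":[0.05,-0.9,0],"angular":[0,0,0.7]},{"dp":[0.05,-0.9,0],"angular":[0,0,0.7]},{"dp":[0.05,-0.9,0],"angular":[0,0,0.7]},{"dp":[0.05,-0.9,0],"angular":[0,0,0.7]},{"dp":[0.05,-0.9,0],"angular":[0,0,0.7]},{"dp":[0.05,-0.9,0],"angular":[0,0,0.7]},{"dp":[0.05,-0.9,0],"angular":[0,0,0.7]},{"dp":[0.05,-0.9,0],"angular":[0,0,0.7]},{"dp":[0.05,-0.9,0],"angular":[0,0,0.7]},{"dp":[0.05,-0.9,0],"angular":[0,0,0.7]},{"dp":[0.05,-0.9,0],"angular":[0,0,0.7]},{"dp":[0.05,-0.7,0],"angular":[0,0,0.7]},{"dp":[0,-0.4,0],"angular":[0,0,0.3]},{"dp":[0,-0.2,0],"angular":[0,0,0]},{"dp":[0,0,0],"angular":[0,0,0]},{"dp":[0,0,0],"angular":[0,0,0]}]'
python3 - <<'E'
from h import *
from station import vision
to(485,20,42,106.4)
s=vision.snapshot("scene"); cv2.imwrite("pics/s1.png",s["image"][120:400,100:520])
E
```

```text
t: 3.9
tcp_pos: [0.4657, 0.3891, 0.1718]
tool_rot: [-0.062, 0.998, 0.002, 0.004]
force: [0.3, -0.2, -0.2]
finger_gap: 0.136
gripper_force: 26.9
t: 5.7
tcp_pos: [0.4838, 0.0191, 0.1668]
tool_rot: [-0.143, 0.99, 0.0, -0.001]
force: [-0.4, -0.5, 0.1]
finger_gap: 0.138
gripper_force: 26.9
t 5.7 tcp mm [483.8  19.1 166.8] yaw 106.45 tilt [-0.09  0.02] F [-0.4 -0.5  0.1] gap 0.138 gf 26.9 q6 -2.05
units [ 0.04   0.03  -4.161] turn -0.05
```

View pics/s1.png

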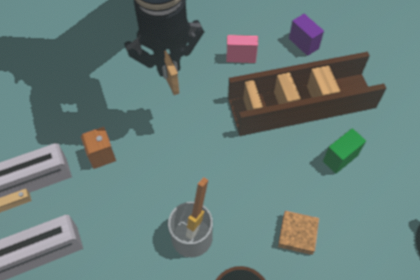

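The crop shows packer 12 held upright at (172, 72), with the other three still standing in the rack. Lowering it onto the clear bench.

```bash
python3 -m crank '[{"dp":[0,0,-0.8],"angular":[0,0,0]},{"dp":[0,0,-0.8],"angular":[0,0,0]},{"dp":[0,0,-0.8],"angular":[0,0,0]},{"dp":[0,0,-0.6],"angular":[0,0,0]},{"dp":[0,0,-0.5],"angular":[0,0,0]},{"dp":[0,0,-0.3],"angular":[0,0,0]},{"dp":[0,0,-0.2],"angular":[0,0,0]},{"dp":[0,0,0],"angular":[0,0,0]},{"dp":[0,0,0],"angular":[0,0,0]}]'
python3 -m crank '[{"dp":[0,0,-0.05],"angular":[0,0,0]},{"dp":[0,0,-0.05],"angular":[0,0,0]},{"dp":[0,0,0],"angular":[0,0,0]}]'
python3 -c "
from h import *
st()"
```

```text
t: 6.65
tcp_pos: [0.4848, 0.019, 0.0477]
tool_rot: [-0.143, 0.99, -0.0, 0.0]
force: [0.2, -0.6, -0.1]
finger_gap: 0.137
gripper_force: 26.9
t: 6.95
tcp_pos: [0.4846, 0.0188, 0.0445]
tool_rot: [-0.143, 0.99, -0.0, 0.0]
force: [-1.0, 0.5, -0.1]
finger_gap: 0.137
gripper_force: 26.9
t 6.95 tcp mm [484.6  18.8  44.5] yaw 106.46 tilt [ 0.03 -0.01] F [-1.   0.5 -0.1] gap 0.137 gf 26.9 q6 -2.05
```

```bash
python3 -m crank '[{"dp":[0,0,-0.05],"angular":[0,0,0]},{"dp":[0,0,-0.05],"angular":[0,0,0]},{"dp":[0,0,0],"angular":[0,0,0]}]'
python3 -m crank '[{"dp":[0,0,-0.04],"angular":[0,0,0]},{"dp":[0,0,0],"angular":[0,0,0]}]'
```

```text
t: 7.25
tcp_pos: [0.4846, 0.0188, 0.0414]
tool_rot: [-0.143, 0.99, -0.0, 0.0]
force: [-0.3, -0.7, 2.7]
finger_gap: 0.137
gripper_force: 27.2
t: 7.45
tcp_pos: [0.4846, 0.0188, 0.0414]
tool_rot: [-0.143, 0.99, -0.0, 0.0]
force: [-2.2, -0.4, 12.5]
finger_gap: 0.133
gripper_force: 28.8
```

```bash
python3 -m crank '[{"dp":[0,0,0.04],"angular":[0,0,0]},{"dp":[0,0,0],"angular":[0,0,0]}]' 
python3 -m crank '[{"dp":[0,0,0],"angular":[0,0,0]},{"dp":[0,0,0],"angular":[0,0,0]},{"dp":[0,0,0],"angular":[0,0,0]}]' 0.45
python3 -m crank '[{"dp":[0,0,0.4],"angular":[0,0,0]},{"dp":[0,0,0.7],"angular":[0,0,0]},{"dp":[0,0,0.9],"angular":[0,0,0]},{"dp":[0,0,0.9],"angular":[0,0,-5]},{"dp":[0,0,0],"angular":[0,0,-8.5]},{"dp":[0,0,0],"angular":[0,0,-8.5]},{"dp":[0,0,0],"angular":[0,0,-8.5]},{"dp":[0,0,0],"angular":[0,0,-8.5]},{"dp":[0,0,0],"angular":[0,0,-8.5]},{"dp":[0,0,0],"angular":[0,0,-8.5]},{"dp":[0,0,0],"angular":[0,0,-8.5]},{"dp":[0,0,0],"angular":[0,0,-8.5]},{"dp":[0,0,0],"angular":[0,0,-8.5]},{"dp":[0,0,0],"angular":[0,0,-8.5]},{"dp":[0,0,0],"angular":[0,0,0]},{"dp":[0,0,0],"angular":[0,0,0]}]' 0
python3 - <<'E'
from h import *
from station import vision
to(484.7,18.8,30,16.4)
for n in ("scene","top"):
    s=vision.snapshot(n);P=cloud(s)
    m=(abs(P[...,2]-.06)<.006)&(s["range_z"]>0)&(abs(P[...,0]-.485)<.06)&(abs(P[...,1]-.02)<.04)
    for b in blobs(s,m,P,20): print(n,b)
    if n=="scene": cv2.imwrite("pics/s2.png",s["image"][120:400,100:520])
E
```

```text
t: 7.65
tcp_pos: [0.4846, 0.0188, 0.0414]
tool_rot: [-0.143, 0.99, -0.0, 0.0]
force: [-0.0, 0.3, 3.8]
finger_gap: 0.134
gripper_force: 27.4
t: 7.95
tcp_pos: [0.4844, 0.0189, 0.0411]
tool_rot: [-0.143, 0.99, 0.0, -0.0]
force: [0.3, -0.1, -0.2]
finger_gap: 0.551
gripper_force: 0.0
t: 9.55
tcp_pos: [0.4845, 0.0189, 0.1288]
tool_rot: [0.597, 0.802, 0.0, 0.0]
force: [0.2, -0.5, -0.2]
finger_gap: 0.998
gripper_force: 0.0
t 9.55 tcp mm [484.5  18.9 128.8] yaw 16.64 tilt [ 0.03 -0.  ] F [ 0.2 -0.5 -0.2] gap 0.998 gf 0.0 q6 -0.48
units [ 6.000e-03 -3.000e-03 -3.293e+00] turn -0.24
scene (array([272., 224.]), np.int32(175), np.float64(0.060019078292557926), ((484.39996337890625, 17.794708251953125), (65.20384216308594, 12.458922386169434), 16.034595489501953))
```

View pics/s2.png

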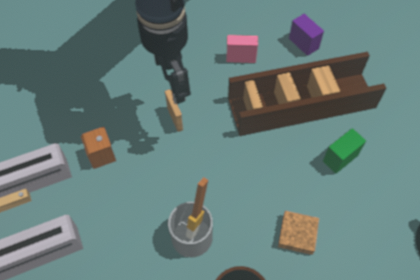

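Packer 12 stands upright at crop (175, 110), and the scene camera agrees with the TCP to about 1 mm. Regrasping it by the ends.

```bash
python3 -m crank '[{"dp":[0,0,-0.6],"angular":[0,0,-0.2]},{"dp":[0,0,-0.6],"angular":[0,0,0]},{"dp":[0,0,-0.6],"angular":[0,0,0]},{"dp":[0,0,-0.6],"angular":[0,0,0]},{"dp":[0,0,-0.6],"angular":[0,0,0]},{"dp":[0,0,-0.3],"angular":[0,0,0]},{"dp":[0,0,0],"angular":[0,0,0]}]'
python3 -m crank '[{"dp":[0,0,0],"angular":[0,0,0]},{"dp":[0,0,0],"angular":[0,0,0]},{"dp":[0,0,0],"angular":[0,0,0]},{"dp":[0,0,0],"angular":[0,0,0]}]' 1 25
python3 -m crank '[{"dp":[0,0,0.3],"angular":[0,0,0]},{"dp":[0,0,0.7],"angular":[0,0,0]},{"dp":[0,0,0.9],"angular":[0,0,0]},{"dp":[0,0,0.9],"angular":[0,0,0]},{"dp":[0,0,0.2],"angular":[0,0,0]},{"dp":[0,0,0],"angular":[0,0,0]},{"dp":[0,0,0],"angular":[0,0,0]}]'
python3 -c "
from h import *
O=np.array([557.2,-148.3]);p=O-6.8*np.array([-.2823,.9593]);print(p)
to(*p,120,16.4)"
```

```text
t: 10.35
tcp_pos: [0.4839, 0.019, 0.0283]
tool_rot: [0.6, 0.8, -0.001, -0.001]
force: [0.1, -0.3, -0.4]
finger_gap: 0.998
gripper_force: 0.0
t: 10.75
tcp_pos: [0.485, 0.0188, 0.0301]
tool_rot: [0.6, 0.8, 0.0, 0.001]
force: [0.6, -0.7, 4.0]
finger_gap: 0.745
gripper_force: 28.0
t: 11.45
tcp_pos: [0.484, 0.0189, 0.1189]
tool_rot: [0.6, 0.8, -0.0, -0.0]
force: [-0.6, 0.1, -0.9]
finger_gap: 0.746
gripper_force: 27.8
[ 559.11964 -154.82324]
t 11.45 tcp mm [484.   18.9 118.9] yaw 16.25 tilt [-0.05  0.01] F [-0.6  0.1 -0.9] gap 0.746 gf 27.8 q6 -0.48
units [ 2.505 -5.792  0.036] turn 0.15
```

```bash
python3 -m crank '[{"dp":[0.15,-0.35,0],"angular":[0,0,0]},{"dp":[0.3,-0.7,0],"angular":[0,0,0]},{"dp":[0.35,-0.8,0],"angular":[0,0,0]},{"dp":[0.35,-0.8,0],"angular":[0,0,0]},{"dp":[0.35,-0.8,0],"angular":[0,0,0]},{"dp":[0.35,-0.8,0],"angular":[0,0,0.15]},{"dp":[0.3,-0.75,0],"angular":[0,0,0]},{"dp":[0.25,-0.5,0],"angular":[0,0,0]},{"dp":[0.1,-0.29,0],"angular":[0,0,0]},{"dp":[0,0,0],"angular":[0,0,0]},{"dp":[0,0,0],"angular":[0,0,0]}]'
python3 - <<'E'
from h import *
from station import vision
to(559.1,-154.8,75,16.4)
s=vision.snapshot("scene");P=cloud(s); np.savez("n.npz",**s)
near=(s["range_z"]>0)&(abs(P[...,0]-.56)<.06)&(abs(P[...,1]+.15)<.09)
for lo,hi in((.052,.066),(.08,.16)):
    for b in blobs(s,near&(P[...,2]>lo)&(P[...,2]<hi),P,20): print(lo,b)
cv2.imwrite("pics/s3.png",cv2.resize(s["image"][180:330,60:280],None,fx=3,fy=3,interpolation=cv2.INTER_CUBIC))
E
```

```text
t: 12.55
tcp_pos: [0.5587, -0.1541, 0.1188]
tool_rot: [0.599, 0.801, -0.0, -0.001]
force: [-0.8, 0.4, 0.1]
finger_gap: 0.746
gripper_force: 27.8
t 12.55 tcp mm [ 558.7 -154.1  118.8] yaw 16.41 tilt [-0.11  0.07] F [-0.8  0.4  0.1] gap 0.746 gf 27.8 q6 -0.75
units [ 0.015 -0.024 -1.46 ] turn -0.01
0.052 (array([195., 261.]), np.int32(579), np.float64(0.0604717910100977), ((550.2182006835938, -127.13628387451172), (46.52388381958008, 44.69983673095703), 16.589826583862305))
0.052 (array([145., 279.]), np.int32(784), np.float64(0.060433765518905114), ((576.5485229492188, -217.01199340820312), (46.06196594238281, 60.79214096069336), 17.400318145751953))
0.08 (array([178., 269.]), np.int32(66), np.float64(0.12010732022982074), ((602.559326171875, -141.19058227539062), (32.448890686035156, 21.41905403137207), 18.102081298828125))
```

View pics/s3.png

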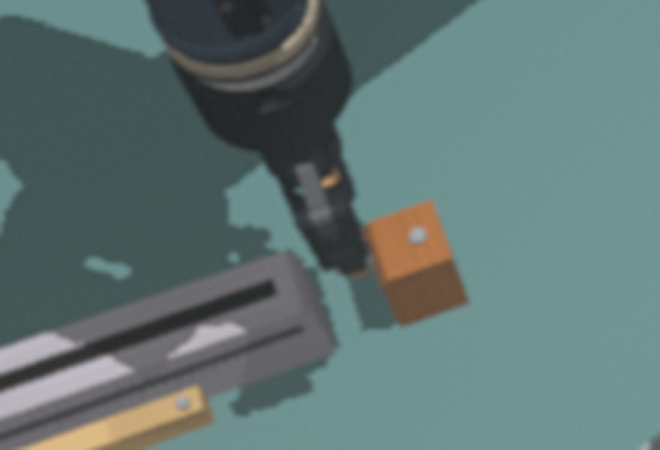

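In the crop the held packer is over the gap, beside the stop at (390, 250). I'll back off 2 mm from the stop, lower it, then bring it up to the stop.

```bash
python3 -m crank '[{"dp":[0.02,-0.065,0],"angular":[0,0,0]},{"dp":[0,0,-0.4],"angular":[0,0,0]},{"dp":[0,0,-0.5],"angular":[0,0,0]},{"dp":[0,0,-0.4],"angular":[0,0,0]},{"dp":[0,0,-0.2],"angular":[0,0,0]},{"dp":[0,0,-0.2],"angular":[0,0,0]},{"dp":[0,0,0],"angular":[0,0,0]}]'
python3 -m crank '[{"dp":[0,0,-0.2],"angular":[0,0,0]},{"dp":[0,0,-0.2],"angular":[0,0,0]},{"dp":[0,0,-0.2],"angular":[0,0,0]},{"dp":[0,0,-0.2],"angular":[0,0,0]},{"dp":[0,0,0],"angular":[0,0,0]},{"dp":[0,0,0],"angular":[0,0,0]}]'
python3 -c "
from h import *
st()"
```

```text
t: 13.3
tcp_pos: [0.5597, -0.1565, 0.0674]
tool_rot: [0.599, 0.801, -0.0, -0.001]
force: [-0.9, -0.0, -0.1]
finger_gap: 0.743
gripper_force: 27.8
t: 13.9
tcp_pos: [0.56, -0.1567, 0.0441]
tool_rot: [0.599, 0.801, -0.0, -0.0]
force: [0.6, 0.5, -0.3]
finger_gap: 0.746
gripper_force: 27.8
t 13.9 tcp mm [ 560.  -156.7   44.1] yaw 16.4 tilt [-0.02  0.01] F [ 0.6  0.5 -0.3] gap 0.746 gf 27.8 q6 -0.75
```

```bash
python3 -m crank '[{"dp":[0,0,-0.2],"angular":[0,0,0]},{"dp":[0,0,-0.17],"angular":[0,0,0]},{"dp":[-0.01,0.032,0],"angular":[0,0,0]},{"dp":[-0.01,0.032,0],"angular":[0,0,0]},{"dp":[0,0,0],"angular":[0,0,0]}]'
python3 -m crank '[{"dp":[-0.005,0.016,0],"angular":[0,0,0]},{"dp":[0,0,0],"angular":[0,0,0]}]'
python3 -m crank '[{"dp":[-0.005,0.016,0],"angular":[0,0,0]},{"dp":[0,0,0],"angular":[0,0,0]}]'
```

```text
t: 14.4
tcp_pos: [0.5595, -0.1547, 0.0332]
tool_rot: [0.599, 0.801, 0.0, -0.0]
force: [0.3, 0.2, -0.8]
finger_gap: 0.74
gripper_force: 27.8
t: 14.6
tcp_pos: [0.5595, -0.1544, 0.0334]
tool_rot: [0.599, 0.801, 0.0, 0.0]
force: [-0.7, 0.1, -0.3]
finger_gap: 0.748
gripper_force: 27.8
t: 14.8
tcp_pos: [0.5592, -0.1539, 0.0333]
tool_rot: [0.599, 0.801, 0.0, 0.0]
force: [-0.3, -0.4, -0.0]
finger_gap: 0.745
gripper_force: 27.8
```

```bash
python3 -m crank '[{"dp":[-0.005,0.016,0],"angular":[0,0,0]},{"dp":[0,0,0],"angular":[0,0,0]}]'
python3 -m crank '[{"dp":[-0.005,0.016,0],"angular":[0,0,0]},{"dp":[0,0,0],"angular":[0,0,0]}]'
```

```text
t: 15.0
tcp_pos: [0.5592, -0.1538, 0.0333]
tool_rot: [0.599, 0.801, -0.0, 0.0]
force: [-1.0, -2.0, 0.0]
finger_gap: 0.75
gripper_force: 27.7
t: 15.2
tcp_pos: [0.5592, -0.1538, 0.0333]
tool_rot: [0.599, 0.801, -0.0, 0.001]
force: [-1.5, -4.1, -0.1]
finger_gap: 0.749
gripper_force: 27.7
```

Contact with the stop is confirmed (4 N at the expected spot). I'll ease off and lower to the bench.

```bash
python3 -m crank '[{"dp":[0.01,-0.032,0],"angular":[0,0,0]},{"dp":[0,0,-0.06],"angular":[0,0,0]},{"dp":[0,0,-0.03],"angular":[0,0,0]},{"dp":[0,0,0],"angular":[0,0,0]}]'
python3 -m crank '[{"dp":[0,0,-0.02],"angular":[0,0,0]},{"dp":[0,0,0],"angular":[0,0,0]}]'
python3 -m crank '[{"dp":[0,0,-0.02],"angular":[0,0,0]},{"dp":[0,0,0],"angular":[0,0,0]}]'
```

```text
t: 15.6
tcp_pos: [0.5593, -0.1538, 0.0304]
tool_rot: [0.599, 0.801, 0.0, 0.0]
force: [0.8, -0.1, -1.5]
finger_gap: 0.745
gripper_force: 27.9
t: 15.8
tcp_pos: [0.5593, -0.1538, 0.0301]
tool_rot: [0.599, 0.801, 0.0, 0.0]
force: [0.9, -0.8, 1.7]
finger_gap: 0.746
gripper_force: 28.0
t: 16.0
tcp_pos: [0.5593, -0.1538, 0.0301]
tool_rot: [0.599, 0.801, 0.0, 0.0]
force: [-0.2, -0.3, 6.0]
finger_gap: 0.745
gripper_force: 28.5
```

```bash
python3 -m crank '[{"dp":[0,0,0.02],"angular":[0,0,0]},{"dp":[0,0,0],"angular":[0,0,0]},{"dp":[0,0,0],"angular":[0,0,0]},{"dp":[0,0,0],"angular":[0,0,0]}]' 0
python3 -m crank '[{"dp":[0,0,0.3],"angular":[0,0,0]},{"dp":[0,0,0.6],"angular":[0,0,0]},{"dp":[0,0,0.9],"angular":[0,0,0]},{"dp":[0,0,0.9],"angular":[0,0,0]},{"dp":[0,0,0.9],"angular":[0,0,0]},{"dp":[0,0.4,0.9],"angular":[0,0,0]},{"dp":[-0.2,0.7,0],"angular":[0,0,5]},{"dp":[-0.2,0.9,0],"angular":[0,0,5]},{"dp":[-0.2,0.9,0],"angular":[0,0,5]},{"dp":[-0.2,0.9,0],"angular":[0,0,6]},{"dp":[-0.2,0.9,0],"angular":[0,0,6]},{"dp":[-0.2,0.9,0],"angular":[0,0,6]},{"dp":[-0.2,0.9,0],"angular":[0,0,6]},{"dp":[-0.2,0.9,0],"angular":[0,0,6]},{"dp":[-0.2,0.9,0],"angular":[0,0,6]},{"dp":[-0.2,0.9,0],"angular":[0,0,6]},{"dp":[-0.2,0.9,0],"angular":[0,0,6]},{"dp":[-0.2,0.9,0],"angular":[0,0,6]},{"dp":[-0.2,0.9,0],"angular":[0,0,6]},{"dp":[-0.1,0.8,0],"angular":[0,0,6]}]'
python3 -m crank '[{"dp":[0,0.5,0],"angular":[0,0,0]},{"dp":[0,0,0],"angular":[0,0,0]},{"dp":[0,0,0],"angular":[0,0,0]}]' 0.45
python3 - <<'E'
from h import *
from station import vision
to(481,242.8,50,97.2)
for n in ("scene","top"):
    s=vision.snapshot(n);P=cloud(s)
    near=(s["range_z"]>0)&(abs(P[...,0]-.565)<.06)&(abs(P[...,1]+.165)<.07)&(P[...,2]>.0555)&(P[...,2]<.066)
    for b in blobs(s,near,P,20): print(n,b)
    if n=="scene": a=cv2.resize(s["image"][210:330,90:250],None,fx=2.5,fy=2.5,interpolation=cv2.INTER_CUBIC)
    else: b=cv2.resize(s["image"][190:310,390:550],None,fx=2.5,fy=2.5,interpolation=cv2.INTER_CUBIC)
cv2.imwrite("pics/s4.png",np.hstack([a,b]))
E
```

```text
t: 16.4
tcp_pos: [0.559, -0.1537, 0.0296]
tool_rot: [0.599, 0.801, -0.0, -0.0]
force: [0.4, 0.1, -0.3]
finger_gap: 1.001
gripper_force: 0.0
t: 18.4
tcp_pos: [0.4773, 0.2283, 0.1655]
tool_rot: [-0.067, 0.998, 0.0, -0.0]
force: [-0.0, -0.3, 0.2]
finger_gap: 0.999
gripper_force: 0.0
t: 18.7
tcp_pos: [0.4784, 0.2418, 0.1651]
tool_rot: [-0.064, 0.998, -0.0, 0.0]
force: [0.5, -0.3, 0.0]
finger_gap: 0.551
gripper_force: 0.0
t 18.7 tcp mm [478.4 241.8 165.1] yaw 97.36 tilt [ 0.02 -0.03] F [ 0.5 -0.3  0. ] gap 0.551 gf 0.0 q6 -1.44
units [ 0.088  0.035 -3.836] turn -0.16
scene (array([191., 262.]), np.int32(767), np.float64(0.06045204136016635), ((552.2784423828125, -132.95681762695312), (65.60498046875, 56.997798919677734), 15.846002578735352))
scene (array([146., 278.]), np.int32(653), np.float64(0.060713177361234605), ((575.8250122070312, -214.29498291015625), (47.0362434387207, 54.05854415893555), 14.51131534576416))
top (array([477., 229.]), np.int32(567), np.float64(0.06011256913451679), ((577.7578125, -213.19857788085938), (44.075714111328125, 55.200950622558594), 15.806612014770508))
top (array([437., 240.]), np.int32(709), np.float64(0.0600278149649085), ((554.3049926757812, -131.89271545410156), (63.22397232055664, 57.669681549072266), 15.511836051940918))
```

View pics/s4.png

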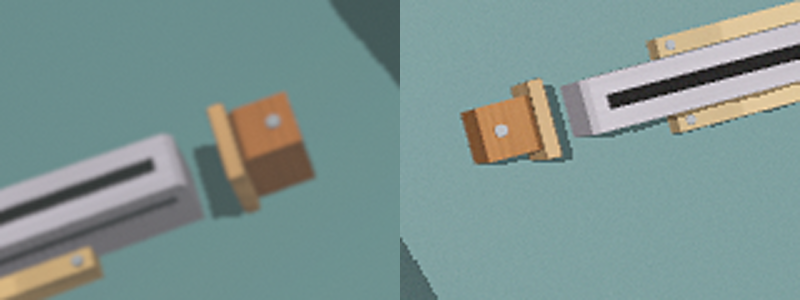

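Packer 12 stands upright against the stop at (233, 155) left and (545, 118) right, centred to about 0.5 mm. Now picking packer 26.

```bash
python3 -m crank '[{"dp":[0.08,0.03,-0.8],"angular":[0,0,0]},{"dp":[0,0,-0.8],"angular":[0,0,0]},{"dp":[0,0,-0.6],"angular":[0,0,0]},{"dp":[0,0,-0.6],"angular":[0,0,0]},{"dp":[0,0,-0.6],"angular":[0,0,0]},{"dp":[0,0,-0.4],"angular":[0,0,0]},{"dp":[0,0,0],"angular":[0,0,0]},{"dp":[0,0,0],"angular":[0,0,0]}]'
python3 -m crank '[{"dp":[0,0,0],"angular":[0,0,0]},{"dp":[0,0,0],"angular":[0,0,0]},{"dp":[0,0,0],"angular":[0,0,0]},{"dp":[0,0,0],"angular":[0,0,0]},{"dp":[0,0,0],"angular":[0,0,0]}]' 1 25
python3 -m crank '[{"dp":[0,0,0.3],"angular":[0,0,0]},{"dp":[0,0,0.5],"angular":[0,0,0]},{"dp":[0,0,0.7],"angular":[0,0,0]},{"dp":[0,0,0.8],"angular":[0,0,0]},{"dp":[0,0,0.8],"angular":[0,0,0]},{"dp":[0,0,0.8],"angular":[0,0,0]},{"dp":[0,0,0],"angular":[0,0,0]}]'
python3 -c "
from h import *
to(485,20,42,106.4)"
```

```text
t: 19.6
tcp_pos: [0.4809, 0.2426, 0.0511]
tool_rot: [-0.064, 0.998, -0.0, 0.0]
force: [0.8, 0.1, 1.0]
finger_gap: 0.552
gripper_force: 0.0
t: 20.1
tcp_pos: [0.4813, 0.2431, 0.0518]
tool_rot: [-0.065, 0.998, 0.0, 0.001]
force: [-0.6, -2.0, 5.5]
finger_gap: 0.306
gripper_force: 30.8
t: 20.8
tcp_pos: [0.4823, 0.2437, 0.1711]
tool_rot: [-0.065, 0.998, 0.001, 0.003]
force: [1.0, 0.5, -0.3]
finger_gap: 0.3
gripper_force: 30.0
t 20.8 tcp mm [482.3 243.7 171.1] yaw 97.42 tilt [0.37 0.11] F [ 1.   0.5 -0.3] gap 0.3 gf 30.0 q6 -1.44
units [ 0.09  -7.457 -4.302] turn 8.98
```

```bash
python3 -m crank '[{"dp":[0,-0.4,0],"angular":[0,0,0]},{"dp":[0.02,-0.7,0],"angular":[0,0,1]},{"dp":[0.02,-0.9,0],"angular":[0,0,1]},{"dp":[0.02,-0.9,0],"angular":[0,0,1]},{"dp":[0.02,-0.9,0],"angular":[0,0,1]},{"dp":[0,-0.9,0],"angular":[0,0,1]},{"dp":[0,-0.9,0],"angular":[0,0,1]},{"dp":[0,-0.9,0],"angular":[0,0,1]},{"dp":[0,-0.6,0],"angular":[0,0,1]},{"dp":[0,-0.36,0],"angular":[0,0,1]},{"dp":[0,0,-0.5],"angular":[0,0,0]},{"dp":[0,0,-0.8],"angular":[0,0,0]},{"dp":[0,0,-0.8],"angular":[0,0,0]},{"dp":[0,0,-0.8],"angular":[0,0,0]},{"dp":[0,0,-0.6],"angular":[0,0,0]},{"dp":[0,0,-0.3],"angular":[0,0,0]},{"dp":[0,0,-0.2],"angular":[0,0,0]},{"dp":[0,0,0],"angular":[0,0,0]},{"dp":[0,0,0],"angular":[0,0,0]}]'
python3 -c "
from h import *
to(485,20,42,106.4)"
```

```text
t: 22.7
tcp_pos: [0.4832, 0.019, 0.0482]
tool_rot: [-0.143, 0.99, -0.0, 0.0]
force: [-0.3, -0.1, -0.8]
finger_gap: 0.301
gripper_force: 29.9
t 22.7 tcp mm [483.2  19.   48.2] yaw 106.41 tilt [ 0.03 -0.01] F [-0.3 -0.1 -0.8] gap 0.301 gf 29.9 q6 -2.05
units [ 0.06   0.032 -0.207] turn -0.01
```

```bash
python3 -m crank '[{"dp":[0,0,-0.1],"angular":[0,0,0]},{"dp":[0,0,-0.07],"angular":[0,0,0]},{"dp":[0,0,0],"angular":[0,0,0]}]'
python3 -m crank '[{"dp":[0,0,-0.03],"angular":[0,0,0]},{"dp":[0,0,0],"angular":[0,0,0]}]'
python3 -m crank '[{"dp":[0,0,-0.03],"angular":[0,0,0]},{"dp":[0,0,0],"angular":[0,0,0]}]'
```

```text
t: 23.0
tcp_pos: [0.4831, 0.0192, 0.043]
tool_rot: [-0.143, 0.99, -0.0, 0.0]
force: [0.2, 0.3, -0.9]
finger_gap: 0.302
gripper_force: 29.9
t: 23.2
tcp_pos: [0.4831, 0.0192, 0.042]
tool_rot: [-0.143, 0.99, -0.0, 0.0]
force: [0.5, -0.2, -0.4]
finger_gap: 0.302
gripper_force: 29.9
t: 23.4
tcp_pos: [0.483, 0.0192, 0.0418]
tool_rot: [-0.143, 0.99, -0.0, 0.0]
force: [-1.2, -0.2, 6.3]
finger_gap: 0.301
gripper_force: 30.8
```

Packer 26 is on the bench. Releasing it, turning the gripper and regrasping by the ends.

```bash
python3 -m crank '[{"dp":[0,0,0.02],"angular":[0,0,0]},{"dp":[0,0,0],"angular":[0,0,0]},{"dp":[0,0,0],"angular":[0,0,0]},{"dp":[0,0,0],"angular":[0,0,0]}]' 0.3
python3 -m crank '[{"dp":[0,0,0.4],"angular":[0,0,0]},{"dp":[0,0,0.7],"angular":[0,0,0]},{"dp":[0,0,0.9],"angular":[0,0,0]},{"dp":[0,0,0.9],"angular":[0,0,-5]},{"dp":[0,0,0],"angular":[0,0,-8.5]},{"dp":[0,0,0],"angular":[0,0,-8.5]},{"dp":[0,0,0],"angular":[0,0,-8.5]},{"dp":[0,0,0],"angular":[0,0,-8.5]},{"dp":[0,0,0],"angular":[0,0,-8.5]},{"dp":[0,0,0],"angular":[0,0,-8.5]},{"dp":[0,0,0],"angular":[0,0,-8.5]},{"dp":[0,0,0],"angular":[0,0,-8.5]},{"dp":[0,0,0],"angular":[0,0,-8.5]},{"dp":[0,0,0],"angular":[0,0,-8.5]},{"dp":[0,0,0],"angular":[0,0,0]},{"dp":[0,0,0],"angular":[0,0,0]}]' 0
python3 - <<'E'
from h import *
from station import vision
to(483.1,19.2,31,16.4)
s=vision.snapshot("scene");P=cloud(s)
m=(abs(P[...,2]-.06)<.006)&(s["range_z"]>0)&(abs(P[...,0]-.485)<.06)&(abs(P[...,1]-.02)<.04)
for b in blobs(s,m,P,20): print(b)
E
```

```text
t: 23.8
tcp_pos: [0.483, 0.0192, 0.0415]
tool_rot: [-0.143, 0.99, 0.0, -0.0]
force: [0.3, 0.9, 0.2]
finger_gap: 0.698
gripper_force: 0.0
t: 25.4
tcp_pos: [0.483, 0.0192, 0.1291]
tool_rot: [0.598, 0.802, 0.0, 0.0]
force: [0.1, -0.1, -0.0]
finger_gap: 0.999
gripper_force: 0.0
t 25.4 tcp mm [483.   19.2 129.1] yaw 16.59 tilt [ 0.03 -0.01] F [ 0.1 -0.1 -0. ] gap 0.999 gf 0.0 q6 -0.48
units [ 3.00e-03  1.00e-03 -3.27e+00] turn -0.19
(array([272., 224.]), np.int32(333), np.float64(0.06013390878716285), ((482.1740417480469, 17.930973052978516), (65.63431549072266, 26.39189910888672), 16.922012329101562))
```

```bash
python3 -m crank '[{"dp":[0,0,-0.6],"angular":[0,0,-0.2]},{"dp":[0,0,-0.6],"angular":[0,0,0]},{"dp":[0,0,-0.6],"angular":[0,0,0]},{"dp":[0,0,-0.6],"angular":[0,0,0]},{"dp":[0,0,-0.6],"angular":[0,0,0]},{"dp":[0,0,-0.26],"angular":[0,0,0]},{"dp":[0,0,0],"angular":[0,0,0]},{"dp":[0,0,0],"angular":[0,0,0]}]'
python3 -m crank '[{"dp":[0,0,0],"angular":[0,0,0]},{"dp":[0,0,0],"angular":[0,0,0]},{"dp":[0,0,0],"angular":[0,0,0]},{"dp":[0,0,0],"angular":[0,0,0]}]' 1 25
python3 -m crank '[{"dp":[0,0,0.3],"angular":[0,0,0]},{"dp":[0,0,0.7],"angular":[0,0,0]},{"dp":[0,0,0.9],"angular":[0,0,0]},{"dp":[0,0,0.9],"angular":[0,0,0]},{"dp":[0,0,0.2],"angular":[0,0,0]},{"dp":[0,0,0],"angular":[0,0,0]},{"dp":[0,0,0],"angular":[0,0,0]}]'
python3 -c "
from h import *
to(565,-173.75,120,16.4)"
```

```text
t: 26.25
tcp_pos: [0.4832, 0.0192, 0.0312]
tool_rot: [0.6, 0.8, 0.0, 0.0]
force: [0.7, -0.9, 0.0]
finger_gap: 0.996
gripper_force: 0.0
t: 26.65
tcp_pos: [0.4835, 0.0191, 0.0317]
tool_rot: [0.6, 0.8, 0.0, 0.001]
force: [-0.3, -0.2, 6.4]
finger_gap: 0.749
gripper_force: 28.6
t: 27.35
tcp_pos: [0.4824, 0.0193, 0.1203]
tool_rot: [0.6, 0.8, -0.0, -0.001]
force: [0.0, 0.3, -1.0]
finger_gap: 0.746
gripper_force: 28.1
t 27.35 tcp mm [482.4  19.3 120.3] yaw 16.21 tilt [-0.07  0.02] F [ 0.   0.3 -1. ] gap 0.746 gf 28.1 q6 -0.47
units [ 2.753 -6.435 -0.009] turn 0.19
```

```bash
python3 -m crank '[{"dp":[0.15,-0.35,0],"angular":[0,0,0]},{"dp":[0.3,-0.7,0],"angular":[0,0,0]},{"dp":[0.35,-0.8,0],"angular":[0,0,0.15]},{"dp":[0.35,-0.8,0],"angular":[0,0,0]},{"dp":[0.35,-0.8,0],"angular":[0,0,0]},{"dp":[0.35,-0.8,0],"angular":[0,0,0]},{"dp":[0.35,-0.8,0],"angular":[0,0,0]},{"dp":[0.3,-0.75,0],"angular":[0,0,0]},{"dp":[0.2,-0.45,0],"angular":[0,0,0]},{"dp":[0.05,-0.18,0],"angular":[0,0,0]},{"dp":[0,0,0],"angular":[0,0,0]},{"dp":[0,0,0],"angular":[0,0,0]},{"dp":[0,0,0],"angular":[0,0,0]}]'
python3 -c "
from h import *
to(565,-173.75,97,16.4)"
```

```text
t: 28.65
tcp_pos: [0.5648, -0.1724, 0.1206]
tool_rot: [0.599, 0.801, -0.0, -0.001]
force: [-0.3, 0.4, -0.4]
finger_gap: 0.747
gripper_force: 28.1
t 28.65 tcp mm [ 564.8 -172.4  120.6] yaw 16.42 tilt [-0.08  0.05] F [-0.3  0.4 -0.4] gap 0.747 gf 28.1 q6 -0.77
units [ 0.007 -0.044 -0.787] turn -0.02
```

```bash
python3 -m crank '[{"dp":[0.007,-0.044,-0.3],"angular":[0,0,0]},{"dp":[0,0,-0.3],"angular":[0,0,0]},{"dp":[0,0,-0.15],"angular":[0,0,0]},{"dp":[0,0,0],"angular":[0,0,0]},{"dp":[0,0,0],"angular":[0,0,0]},{"dp":[0,0,0],"angular":[0,0,0]}]'
python3 - <<'E'
from h import *
from station import vision
to(565,-173.75,80,16.4)
s=vision.snapshot("scene");t=vision.snapshot("top")
f=lambda i:cv2.resize(i,None,fx=2.5,fy=2.5,interpolation=cv2.INTER_CUBIC)
cv2.imwrite("pics/s5.png",np.hstack([f(s["image"][210:330,90:250]),f(t["image"][190:310,390:550])]))
E
```

```text
t: 29.25
tcp_pos: [0.5659, -0.1751, 0.0984]
tool_rot: [0.599, 0.801, 0.0, 0.0]
force: [-0.3, -0.3, -0.8]
finger_gap: 0.749
gripper_force: 28.1
t 29.25 tcp mm [ 565.9 -175.1   98.4] yaw 16.36 tilt [ 0.02 -0.01] F [-0.3 -0.3 -0.8] gap 0.749 gf 28.1 q6 -0.77
units [-0.03   0.046 -0.614] turn 0.04
```

View pics/s5.png

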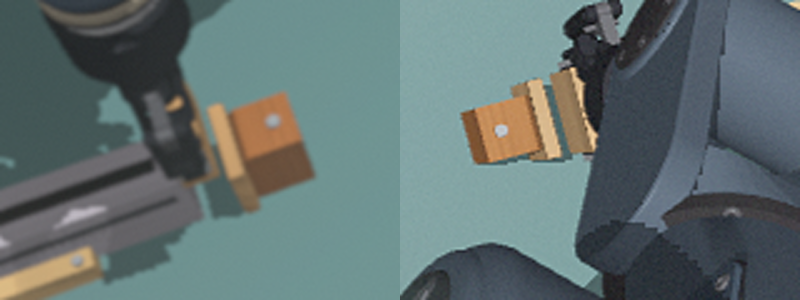

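The views show packer 26 held between packer 12 and the bar end, parallel to packer 12. I'll correct about 1.4 mm, let it settle and check again.

```bash
python3 -m crank '[{"dp":[-0.025,0.04,0],"angular":[0,0,0]},{"dp":[0,0,-0.15],"angular":[0,0,0]},{"dp":[0,0,0],"angular":[0,0,0]},{"dp":[0,0,0],"angular":[0,0,0]},{"dp":[0,0,0],"angular":[0,0,0]}]'
python3 -c "
from h import *
to(565,-173.75,80,16.4)"
```

```text
t: 29.85
tcp_pos: [0.565, -0.1739, 0.0938]
tool_rot: [0.599, 0.801, -0.0, 0.0]
force: [-0.2, -0.4, -0.6]
finger_gap: 0.748
gripper_force: 28.1
t 29.85 tcp mm [ 565.  -173.9   93.8] yaw 16.36 tilt [-0. -0.] F [-0.2 -0.4 -0.6] gap 0.748 gf 28.1 q6 -0.77
units [-0.     0.004 -0.459] turn 0.04
```

```bash
python3 -m crank '[{"dp":[0,0,-0.1],"angular":[0,0,0]},{"dp":[0,0,-0.1],"angular":[0,0,0]},{"dp":[0,0,-0.1],"angular":[0,0,0]},{"dp":[0,0,0],"angular":[0,0,0]}]'
python3 -m crank '[{"dp":[0,0,-0.1],"angular":[0,0,0]},{"dp":[0,0,-0.1],"angular":[0,0,0]},{"dp":[0,0,0],"angular":[0,0,0]},{"dp":[0,0,0],"angular":[0,0,0]}]'
python3 -c "
from h import *
to(565,-173.75,32,16.4)"
```

```text
t: 30.25
tcp_pos: [0.5646, -0.1737, 0.0842]
tool_rot: [0.599, 0.8, -0.0, -0.001]
force: [-0.5, 1.1, -0.3]
finger_gap: 0.745
gripper_force: 28.1
t: 30.65
tcp_pos: [0.5649, -0.1738, 0.0787]
tool_rot: [0.599, 0.801, -0.0, -0.0]
force: [0.5, 0.6, -0.8]
finger_gap: 0.746
gripper_force: 28.1
t 30.65 tcp mm [ 564.9 -173.8   78.7] yaw 16.36 tilt [-0.01  0.01] F [ 0.5  0.6 -0.8] gap 0.746 gf 28.1 q6 -0.77
units [ 0.002  0.002 -1.556] turn 0.04
```

It is 13 mm into the gap with no contact force. Continuing down.

```bash
python3 -m crank '[{"dp":[0,0,-0.15],"angular":[0,0,0]},{"dp":[0,0,-0.15],"angular":[0,0,0]},{"dp":[0,0,-0.15],"angular":[0,0,0]},{"dp":[0,0,-0.15],"angular":[0,0,0]},{"dp":[0,0,-0.1],"angular":[0,0,0]},{"dp":[0,0,0],"angular":[0,0,0]}]'
python3 -m crank '[{"dp":[0,0,-0.15],"angular":[0,0,0]},{"dp":[0,0,-0.15],"angular":[0,0,0]},{"dp":[0,0,-0.15],"angular":[0,0,0]},{"dp":[0,0,-0.15],"angular":[0,0,0]},{"dp":[0,0,-0.1],"angular":[0,0,0]},{"dp":[0,0,0],"angular":[0,0,0]},{"dp":[0,0,0],"angular":[0,0,0]}]'
```

```text
t: 31.25
tcp_pos: [0.5646, -0.1737, 0.0571]
tool_rot: [0.599, 0.801, -0.0, -0.001]
force: [1.3, 0.1, -1.1]
finger_gap: 0.75
gripper_force: 28.1
t: 31.95
tcp_pos: [0.565, -0.1738, 0.0367]
tool_rot: [0.599, 0.801, -0.0, -0.0]
force: [0.5, 0.6, -0.2]
finger_gap: 0.748
gripper_force: 28.1
```

```bash
python3 -m crank '[{"dp":[0,0,-0.1],"angular":[0,0,0]},{"dp":[0,0,-0.03],"angular":[0,0,0]},{"dp":[0,0,0],"angular":[0,0,0]}]'
python3 -m crank '[{"dp":[0,0,-0.03],"angular":[0,0,0]},{"dp":[0,0,0],"angular":[0,0,0]}]'
python3 -m crank '[{"dp":[0,0,-0.03],"angular":[0,0,0]},{"dp":[0,0,0],"angular":[0,0,0]}]'
```

```text
t: 32.25
tcp_pos: [0.5649, -0.1738, 0.0328]
tool_rot: [0.599, 0.801, -0.0, -0.0]
force: [0.5, -0.2, -0.4]
finger_gap: 0.749
gripper_force: 28.1
t: 32.45
tcp_pos: [0.565, -0.1738, 0.032]
tool_rot: [0.599, 0.801, -0.0, -0.0]
force: [0.5, 0.3, -0.7]
finger_gap: 0.747
gripper_force: 28.1
t: 32.65
tcp_pos: [0.565, -0.1739, 0.0317]
tool_rot: [0.599, 0.801, 0.0, 0.0]
force: [-1.3, -0.1, 3.0]
finger_gap: 0.747
gripper_force: 28.4
```

It has touched the bench at the grip height. Releasing, retreating and checking.

```bash
python3 -m crank '[{"dp":[0,0,0.01],"angular":[0,0,0]},{"dp":[0,0,0],"angular":[0,0,0]},{"dp":[0,0,0],"angular":[0,0,0]},{"dp":[0,0,0],"angular":[0,0,0]}]' 0
python3 -m crank '[{"dp":[0,0,0.3],"angular":[0,0,0]},{"dp":[0,0,0.6],"angular":[0,0,0]},{"dp":[0,0,0.9],"angular":[0,0,0]},{"dp":[0,0,0.9],"angular":[0,0,0]},{"dp":[0,0,0.9],"angular":[0,0,0]},{"dp":[0,0.4,0.9],"angular":[0,0,0]},{"dp":[-0.2,0.7,0],"angular":[0,0,0]},{"dp":[-0.2,0.9,0],"angular":[0,0,0]},{"dp":[-0.2,0.9,0],"angular":[0,0,0]},{"dp":[-0.2,0.9,0],"angular":[0,0,0]},{"dp":[-0.2,0.9,0],"angular":[0,0,0]},{"dp":[-0.2,0.9,0],"angular":[0,0,0]},{"dp":[-0.2,0.9,0],"angular":[0,0,0]},{"dp":[-0.2,0.7,0],"angular":[0,0,0]},{"dp":[0,0.4,0],"angular":[0,0,0]},{"dp":[0,0,0],"angular":[0,0,0]},{"dp":[0,0,0],"angular":[0,0,0]}]'
python3 - <<'E'
from h import *
from station import vision
st()
ex=np.array([.9593,.2823]);d=np.array([-.2823,.9593]); im=[]
for n,c in (("scene",(90,210)),("top",(390,190))):
    s=vision.snapshot(n);P=cloud(s)
    XY=P[...,:2]*1000; X=XY@ex; Y=XY@d+299.4; Z=P[...,2]
    m=(s["range_z"]>0)&(Z>.0565)&(Z<.068)&(abs(X-493)<60)
    for k,lo,hi in (("stop",8,38),("p12",-11,-3),("p26",-37,-16),("bar",-120,-55)):
        q=m&(Y>lo)&(Y<hi); x=X[q]
        print(n,k,q.sum(),"x centre",round((np.percentile(x,1)+np.percentile(x,99))/2,1),"len",round(np.ptp(x),1),"z",round(float(np.median(Z[q])),4))
    im.append(cv2.resize(s["image"][c[1]:c[1]+120,c[0]:c[0]+160],None,fx=2.5,fy=2.5,interpolation=cv2.INTER_CUBIC))
cv2.imwrite("pics/s6.png",np.hstack(im))
E
```

```text
t: 33.05
tcp_pos: [0.565, -0.1738, 0.0313]
tool_rot: [0.599, 0.801, -0.0, -0.0]
force: [0.0, 0.7, -0.1]
finger_gap: 1.003
gripper_force: 0.0
t: 34.75
tcp_pos: [0.5172, 0.054, 0.1663]
tool_rot: [0.599, 0.801, -0.0, 0.0]
force: [1.0, -0.7, 0.4]
finger_gap: 1.004
gripper_force: 0.0
t 34.75 tcp mm [517.2  54.  166.3] yaw 16.39 tilt [ 0.02 -0.02] F [ 1.  -0.7  0.4] gap 1.004 gf 0.0 q6 -0.4
scene stop 371 x centre 491.9 len 46.6 z 0.0607
scene p12 144 x centre 492.7 len 64.9 z 0.0606
scene p26 379 x centre 492.5 len 64.8 z 0.0605
scene bar 874 x centre 492.0 len 48.3 z 0.0607
top stop 337 x centre 493.9 len 44.0 z 0.0603
top p12 133 x centre 493.9 len 62.8 z 0.06
top p26 347 x centre 494.0 len 63.9 z 0.0602
top bar 741 x centre 493.9 len 43.9 z 0.0603
```

View pics/s6.png

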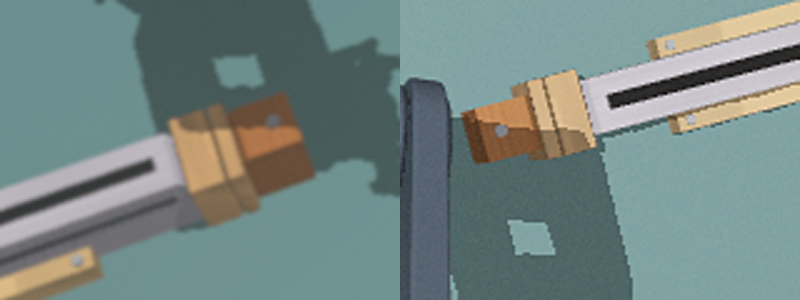

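Both packers stand side by side in the gap at (213, 165) left and (560, 115) right. Their tops are level at 60 mm, they are square, and they are centred within about 0.5 mm. Handing in.

```bash
python3 -c "
from station import order
print(order.sign_off())"
```

```text
the job is handed in; nothing more can be done
None
```

The job is handed in: the long bar was in the jig (41 mm gap), so I placed the 12 mm and 26 mm packers. In the last pictures both stand upright and fully home, square and centred to within about 1 mm. The whole job took about 35 s, and I saw no contact with the other two packers, the tin or the corks.

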